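# Click the bottle tally wheel round to its post

### The job

The next six-pack is starting, so set the bottle tally back to its start: with a fingertip, gently flick the edge of the black thumbwheel clockwise (seen from above), click by click, until its one long lobe points at the upright metal post on the base. Do not overshoot the post; do not lift the tally or push it away, leave the bottles, cup and box alone, and finish clear of everything with the wheel resting in its click.

Things in the scene. Friction and masses are not known exactly. Their poses are not given: they have to be found in the camera images.
- tally: Loose tally unit, about 1.8 kg: grey round base, 100 mm wide at its rubber foot, 90 mm above, top at 46 mm. Origin: centre of the underside, straight below the wheel's upright axis; z up; x points level from the axis to the fixed aluminium post, which stands on an arm of the base at x = 110 mm (10 mm thick, 14 mm wide, 67 mm high).
- wheel (a joint): Turn of the black thumbwheel, rad, growing clockwise seen from above; 0 when the long lobe points at the post. In the base's frame the long lobe stands at minus this angle from x. Clicks every 60 degrees; starts two to four clicks short, near -2.09, -3.14 or -4.19. A sprung detent draws a turn of over half a click on to the next, less falls back; takes 1 to 2 N at the wheel's edge.
- axis_top (a point): Centre of the wheel's upper face, on its upright axis, 70 mm above the table. Wheel: 20 mm thick (50 to 70 mm above the table), hub radius 34 mm, six radial lobes 60 degrees apart, 12 mm wide with round ends 18 mm across; five reach 70 mm from the axis, the long one 94 mm. The gaps between lobes are open, about 45 mm wide at 60 mm from the axis. Axes as the base's.
- long_tip (a point): Upper face of the long lobe at its outer end, 94 mm from the axis, 70 mm above the table.
- post_top (a point): Top of the fixed post, 110 mm from the axis, 67 mm above the table.
- bottle_a: A 200 mm tall, 64 mm wide clear water bottle beside the tally, to be left alone. Origin: centre of its underside.
- bottle_b: A second, equal water bottle beside the tally, to be left alone. Origin: centre of its underside.
- cup: A white cup, 72 mm wide, 85 mm high, to be left alone. Origin: centre of its underside.
- snack_box: A small closed cardboard box, 60 x 120 x 45 mm, to be left alone. Origin: centre of its underside.
Things that resemble listed ones, but are neither listed nor needed, are in the scene too. Leave any brown or purple look-alike of the tally alone.

How it is judged:
By the outcome, as a careful person would: the job done as asked, in the order asked, and still so for the second after the job is handed in, with the robot touching nothing.
It also fails if it takes over 64 s, if anything falls off the work surface, if the arm or the gripper's body presses on something with over 40 N, if the wrist force passes 120 N, or if a joint passes its speed limit or range.

### The arm

A 6-joint arm with a two-finger parallel gripper is mounted at the origin on the work surface. World frame = base frame: x ahead of the robot, y to its left, z up, the work surface at z = 0. Lengths are in m, angles in rad, forces in N, time in s.
With the tool pointing down it reaches from about 0.35 to 1 m from the base axis. Payload 7.1 kg.
Tool frame: the origin (TCP) lies at the very end of the fingers, on their centre line; the grasp point (between the pads) lies 19 mm behind it (grasp_offset is the distance from the TCP to the grasp point, in m); z points along the fingers, y is the direction in which the jaws open and shut (so a half turn about z gives the same grasp; the last joint's range is limited). The gripper opens to 85 mm and grips with 20 to 120 N. Pads are 22 mm wide; open, the fingers measure 114 mm over their backs; the gripper's body (76 mm by 85 mm) begins 54 mm behind the grasp point. The pads swing forward as they close: fully open they stand 13 mm farther back than shut.
Start: joints at [1.21, 0.423, 1.63, -0, 1.089, -0.019], TCP at [0.209, 0.589, 0.231] pointing down, gripper open.
Joint ranges: [-3, 3], [-0.9, 2.11], [0.09, 2.58], [-1.31, 4.45], [0.11, 2.69], [-2.54, 2.54]. Speed limits (rad/s): [2.39, 2.39, 3.01, 3.14, 3.14, 3.14].

### API

Orientations are given as a rotation vector (axis times angle).
In Python, from workcell import get_state, read_camera, sign_off, cut_out, mark_of, grasp_offset gives the robot as it stands.
- The arm moves only by the shell command python3 -m pendant 'ROWS'. ROWS is a JSON object of lists of equal length, an entry for each row: "slide": the shift along the world's x, y, z in cm, a list of three; "turn": the turn about the world's z in rad; "claw": the closure, from 0 (fully open) to 1 (shut). A call has exactly 5 rows; each row is the pose to reach, as a shift and turn from the pose measured when the call began; what a row does not reach only later rows make up. A row lasts 1/12 s, in which the tool goes at most 41.7 mm and 7.16 degrees, less where a joint would pass 70% of its speed; a pose out of reach is approached as far as the arm can. A call with a gripper value outside its range is refused whole. The fingers move at their own pace and stop on an object; the grip force is fixed at half the most. Time passes only in rows, so rows that repeat a pose let the fingers close, or fill a call up. It gives the time, the measured TCP pose, the force and the opening at its end, in the units of the state.
- get_state(): the state, without advancing time (a new reading comes with each control period).
- read_camera(name): name is "side" or "top"; returns a dict with "frame" (384x512x3 uint8, red, green, blue), "z_map" (384x512 float32, m along the optical axis (not along the pixel's ray), 0 where there is no reading), "intrinsics" (3x3 intrinsics, pixels), "T" (4x4, takes a point from camera to world coordinates). Camera axes: x right, y down, z forward; pixel columns grow to the right and rows downward; lengths in m; the calibration is good to about 2 mm. A picture is of the moment at which its call begins.
- sign_off(): hands the job in, once; it reports no verdict.
Trained networks look in the newest picture that a camera, given by its name, has taken for a name from the list of things; names that differ only in an ending like _2 or _b are one class to them, and where a whole thing is asked for, a point or a joint stands for the part that bears it (a point fixed in the world has none). Each returns a list of dicts, best first, with "p" (0 to 1); they miss things now and then, are a little off and sometimes report something else, mostly with a low value. They report only what shows in the picture. A call takes as long as a camera call. They do not tell look-alikes from the thing itself.
- cut_out(label, camera): "mask" (384x512 bool, what is visible of it) and "box" ([centre column, centre row, width, height] in pixels, round what is visible of it).
- mark_of(label, camera): "position" ([row, column] in pixels: a listed point, or the origin of a listed thing).
The state is a dict: "time_s": time; "joints": joint angles; "dq": joint speeds; "tau": joint torques, N m; "position": TCP position; "ee_rot": TCP orientation; "force": force on the tool from outside, world axes, zero at the start; "torque": the same for the moment, N m; "finger_gap": opening from 0.0 (shut) to 1.0 (fully open).
Only numpy, scipy, OpenCV 4.12 (cv2) and the standard library are available. Lean on these libraries where they do the work, as an engineer would, in place of code of your own. Each camera call takes 0.05 s, during which the arm holds its last target. There are 200 camera calls.

## Working session

There is one attempt and no reset: what is moved stays moved. The work goes in short steps, Python scripts to look and compute and a shell command to move; the robot and the scene stay as the last step left them, time stands still between calls to the robot, and variables do not carry over. Pictures are saved under pics/ and viewed, about 8 in all and at most 12, crops included, and the job is handed in when it is done.

```bash
mkdir -p pics
cat > h.py <<'E'
import numpy as np, cv2
from workcell import *
def world(c,row,col,z=None):
    K,T=c['intrinsics'],c['T']
    r=np.array([(col-K[0,2])/K[0,0],(row-K[1,2])/K[1,1],1.])
    if z is None:
        d=c['z_map'][int(round(row)),int(round(col))]; return T[:3,:3]@(r*d)+T[:3,3]
    w=T[:3,:3]@r; return T[:3,3]+w*(z-T[2,3])/w[2]
def save(c,n,box=None,s=1):
    f=c['frame'][:,:,::-1]
    if box: f=f[box[0]:box[1],box[2]:box[3]]
    cv2.imwrite('pics/'+n,cv2.resize(f,None,fx=s,fy=s,interpolation=cv2.INTER_CUBIC))
E
python3 - <<'E'
from h import *
np.set_printoptions(precision=3,suppress=True)
cs={n:read_camera(n) for n in('top','side')}
for n,c in cs.items(): save(c,n+'0.png')
a=[cv2.imread(f'pics/{n}0.png') for n in cs]
Z={'axis_top':.07,'long_tip':.07,'post_top':.067,'bottle_a':0,'cup':0,'snack_box':0,'tally':0}
for n,c in cs.items():
    print(n,c['T'][:3,3])
    for l,z in Z.items():
        for m in mark_of(l,n)[:3]:
            r,q=m['position']; print(l,round(m['p'],2),np.round(m['position'],1),world(c,r,q,z))
print(get_state())
E
```

```text
top [0.438 0.028 0.844]
axis_top 0.71 [306.6 331.7] [ 0.316 -0.128  0.07 ]
axis_top 0.65 [253.8 218. ] [0.417 0.097 0.07 ]
axis_top 0.6 [190.1 300.1] [ 0.546 -0.067  0.07 ]
long_tip 0.97 [302.7 206.1] [0.322 0.119 0.07 ]
long_tip 0.95 [236.  290.6] [ 0.453 -0.047  0.07 ]
long_tip 0.71 [259.3 323.5] [ 0.408 -0.113  0.07 ]
post_top 0.97 [307.8 206.5] [0.312 0.118 0.067]
post_top 0.85 [142.4 312.9] [ 0.647 -0.094  0.067]
post_top 0.72 [248.9 322.2] [ 0.428 -0.111  0.067]
bottle_a 0.8 [148.1 232.5] [0.649 0.076 0.   ]
bottle_a 0.79 [183.3 207.3] [0.569 0.131 0.   ]
cup 0.87 [227.4 380.5] [ 0.475 -0.252  0.   ]
snack_box 0.9 [183.  396.7] [ 0.575 -0.291  0.   ]
tally 0.84 [195.2 298.3] [ 0.545 -0.071  0.   ]
tally 0.82 [255.4 220.9] [0.411 0.097 0.   ]
tally 0.74 [299.8 324.4] [ 0.319 -0.126  0.   ]
side [ 0.477 -0.616  0.789]
axis_top 0.91 [220.7 258.9] [ 0.553 -0.07   0.07 ]
axis_top 0.67 [171.  195.3] [0.42  0.093 0.07 ]
axis_top 0.61 [252.4 143. ] [ 0.312 -0.126  0.07 ]
long_tip 0.88 [165.5 152. ] [0.316 0.122 0.07 ]
long_tip 0.7 [214.9 212.8] [ 0.455 -0.044  0.07 ]
long_tip 0.66 [243
[... 278 characters left out ...]

cup 0.65 [318.6 228.6] [ 0.473 -0.251  0.   ]
cup 0.26 [324.8 285.4] [ 0.583 -0.275  0.   ]
snack_box 0.92 [329.5 285. ] [ 0.58  -0.284  0.   ]
tally 0.9 [272.3 152.6] [ 0.32  -0.131  0.   ]
tally 0.79 [190.5 196.2] [0.415 0.093 0.   ]
tally 0.74 [241.  255.7] [ 0.547 -0.073  0.   ]
{'time_s': 0.8, 'joints': array([ 1.21 ,  0.423,  1.63 , -0.   ,  1.089, -0.019]), 'dq': array([ 0.001,  0.   , -0.   ,  0.001,  0.002, -0.001]), 'tau': array([ -0.   , -55.726, -28.214,  -0.   ,   0.001,  -0.   ]), 'position': array([0.209, 0.589, 0.231]), 'ee_rot': array([0.534, 3.096, 0.   ]), 'force': array([ 0.116, -0.235,  0.632]), 'torque': array([-0.005,  0.05 ,  0.031]), 'finger_gap': 0.998814560748347}
```

View pics/top0.png

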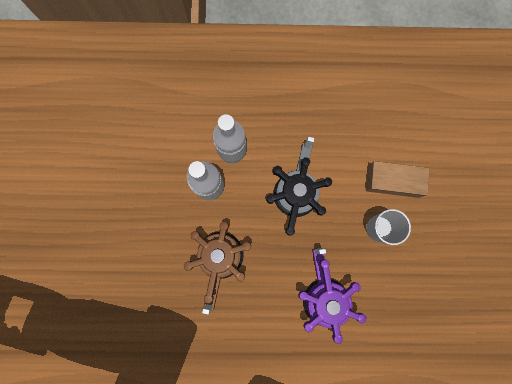

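View pics/side0.png

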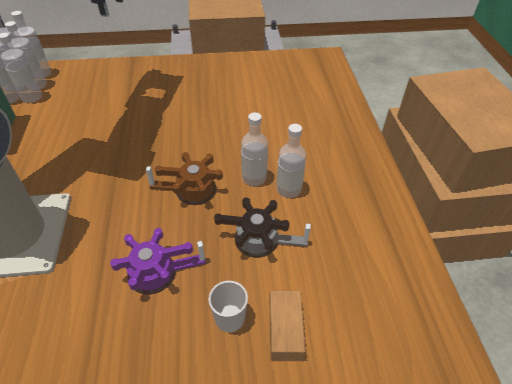

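Both views agree. The black tally's axis is near (0.546, -0.068), at top pixel (300,190). Its post is at top pixel (310,140), about -13° in the world frame. The long lobe is at top pixel (291,230) and points opposite the post, so the wheel is near -π, three clicks short. The clear space for pushing is on the -y side, so I'll shut the fingers, rise and go there.

```bash
python3 -m pendant '{"slide":[[0,0,3.5],[0,0,7],[1.9,-3.5,7],[3.8,-7,7],[5.7,-10.5,7]],"turn":[0,0.08,0.16,0.24,0.3],"claw":[1,1,1,1,1]}'
python3 -m pendant '{"slide":[[2,-3.5,0],[4,-7,0],[6,-10.5,0],[8,-14,0],[10,-17.5,0]],"turn":[0,0,0,0,0],"claw":[1,1,1,1,1]}'
python3 -m pendant '{"slide":[[2,-3.5,0],[4,-7,0],[6,-10.5,0],[8,-14,0],[10,-17.5,0]],"turn":[0,0,0,0,0],"claw":[1,1,1,1,1]}'
```

```text
time_s: 1.22
position: [0.2667, 0.4831, 0.302]
ee_rot: [0.057, 3.14, 0.002]
force: [1.1, -0.9, -0.5]
finger_gap: 0.298
time_s: 1.63
position: [0.3672, 0.3064, 0.3023]
ee_rot: [0.056, 3.14, 0.003]
force: [1.4, 1.0, 0.3]
finger_gap: -0.002
time_s: 2.05
position: [0.4679, 0.1295, 0.3027]
ee_rot: [0.056, 3.139, 0.003]
force: [1.1, 0.0, -0.5]
finger_gap: -0.0
```

```bash
python3 -m pendant '{"slide":[[2,-3.5,0],[4,-7,0],[6,-10.5,0],[8,-14,0],[9.5,-17.5,0]],"turn":[0,0,0,0,0],"claw":[1,1,1,1,1]}'
python3 -m pendant '{"slide":[[1.7,-3.5,0],[3.3,-6.8,-3],[3.3,-6.8,-7],[3.3,-6.8,-11],[3.3,-6.8,-15]],"turn":[0,0,0,0,0],"claw":[1,1,1,1,1]}'
python3 - <<'E'
from h import *
np.set_printoptions(precision=3,suppress=True)
Z={'axis_top':.07,'long_tip':.07,'post_top':.067}
for n in('top','side'):
    c=read_camera(n); save(c,n+'1.png',(100,290,180,360) if n=='side' else (100,290,200,420),3)
    for l,z in Z.items():
        for m in mark_of(l,n)[:3]:
            r,q=m['position']; print(n,l,round(m['p'],2),np.round(m['position'],1),world(c,r,q,z))
print(get_state()['position'])
E
```

```text
time_s: 2.47
position: [0.5641, -0.0477, 0.3029]
ee_rot: [0.057, 3.138, 0.003]
force: [1.3, 0.3, 0.6]
finger_gap: -0.004
time_s: 2.88
position: [0.5973, -0.1168, 0.1514]
ee_rot: [0.059, 3.137, 0.003]
force: [0.5, -0.9, -1.0]
finger_gap: -0.002
top axis_top 0.86 [308.  330.7] [ 0.313 -0.126  0.07 ]
top axis_top 0.81 [253.2 217.7] [0.418 0.098 0.07 ]
top long_tip 0.97 [235. 288.] [ 0.455 -0.042  0.07 ]
top long_tip 0.92 [303.1 209.6] [0.321 0.112 0.07 ]
top long_tip 0.88 [263.  323.3] [ 0.4   -0.112  0.07 ]
top post_top 0.86 [248.6 318.4] [ 0.429 -0.103  0.067]
top post_top 0.7 [307.7 202.4] [0.312 0.126 0.067]
top post_top 0.64 [139.8 313.3] [ 0.652 -0.095  0.067]
side axis_top 0.71 [172.1 195.3] [0.42  0.089 0.07 ]
side axis_top 0.6 [216.5 257.3] [ 0.551 -0.058  0.07 ]
side axis_top 0.58 [255.9 143.4] [ 0.313 -0.134  0.07 ]
side long_tip 0.9 [217.3 216. ] [ 0.462 -0.051  0.07 ]
side long_tip 0.81 [245.9 195.4] [ 0.417 -0.121  0.07 ]
side long_tip 0.8 [163.7 153.3] [0.319 0.128 0.07 ]
side post_top 0.96 [169.8 149.1] [0.31  0.111 0.067]
side post_top 0.74 [226.3 305.3] [ 0.65  -0.093  0.067]
[ 0.599 -0.116  0.156]
```

View pics/side1.png

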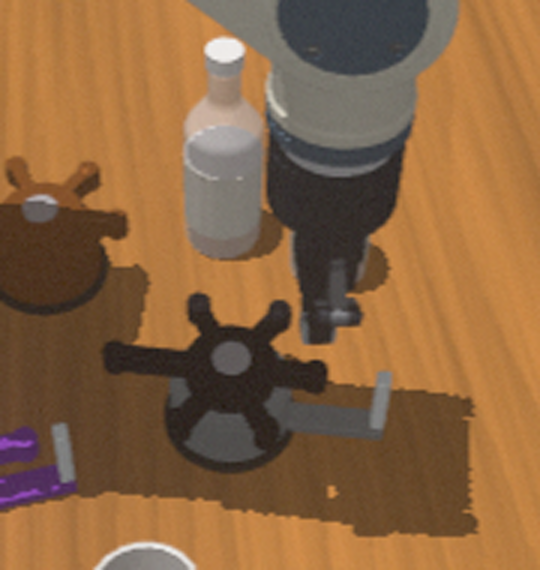

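The side crop shows the wheel unmoved and the shut fingers above the gap between the lobe over the post arm (crop 315,377) and the lobe pointing at the camera (crop 265,432). The measured r = 71 mm and angle -43° put the fingers at the gap centre, so I'll lower them there.

```bash
python3 -m pendant '{"slide":[[0,0,-3],[0,0,-6],[-0.1,0.1,-8],[-0.2,0.2,-9.5],[-0.2,0.2,-9.8]],"turn":[0,0,0,0,0],"claw":[1,1,1,1,1]}'
python3 -m pendant '{"slide":[[0,0,0],[0,0,0],[0,0,0],[0,0,0],[0,0,0]],"turn":[0,0,0,0,0],"claw":[1,1,1,1,1]}'
```

```text
time_s: 3.7
position: [0.5965, -0.1134, 0.0574]
ee_rot: [0.055, 3.134, 0.002]
force: [-0.5, -0.9, 0.2]
finger_gap: -0.002
time_s: 4.12
position: [0.5973, -0.1136, 0.0587]
ee_rot: [0.055, 3.132, 0.001]
force: [0.0, -1.1, 0.6]
finger_gap: 0.002
```

```bash
python3 -m pendant '{"slide":[[-0.4,-0.4,0],[-0.8,-0.75,0],[-1.2,-1.05,0],[-1.6,-1.3,0],[-2,-1.5,0]],"turn":[0,0,0,0,0],"claw":[1,1,1,1,1]}'
python3 -m pendant '{"slide":[[-0.4,-0.2,0],[-0.8,-0.35,0],[-1.2,-0.5,0],[-1.6,-0.6,0],[-2,-0.7,0]],"turn":[0,0,0,0,0],"claw":[1,1,1,1,1]}'
```

```text
time_s: 4.53
position: [0.5768, -0.1291, 0.0587]
ee_rot: [0.056, 3.132, 0.001]
force: [-0.1, 0.2, 0.4]
finger_gap: -0.003
time_s: 4.95
position: [0.5563, -0.1362, 0.0586]
ee_rot: [0.056, 3.132, 0.001]
force: [-0.1, -0.4, -0.7]
finger_gap: 0.0
```

```bash
cat > look.py <<'E'
from h import *
import sys
np.set_printoptions(precision=3,suppress=True)
t=sys.argv[1]; ims=[]
for n,b in(('top',(120,260,240,360)),('side',(150,300,190,320))):
    c=read_camera(n); f=c['frame'][b[0]:b[1],b[2]:b[3],::-1]; ims.append(cv2.resize(f,(390,450),interpolation=cv2.INTER_CUBIC))
    for l,z in {'axis_top':.07,'long_tip':.07,'post_top':.067}.items():
        for m in mark_of(l,n)[:4]:
            r,q=m['position']; w=world(c,r,q,z); d=w[:2]-[.547,-.068]
            if np.hypot(*d)<.14: print(n,l,round(m['p'],2),w[:2],'r',round(np.hypot(*d),3),'ang',round(np.degrees(np.arctan2(d[1],d[0]))))
cv2.imwrite(f'pics/{t}.png',np.hstack(ims)); s=get_state(); print(s['position'],s['force'],s['time_s'])
E
python3 look.py l2
```

```text
top axis_top 0.58 [ 0.547 -0.066] r 0.002 ang 97
top long_tip 0.73 [ 0.477 -0.   ] r 0.097 ang 136
top post_top 0.58 [ 0.429 -0.109] r 0.125 ang -161
top post_top 0.55 [ 0.658 -0.093] r 0.114 ang -13
side axis_top 0.71 [ 0.553 -0.067] r 0.006 ang 7
side long_tip 0.95 [ 0.478 -0.011] r 0.09 ang 140
side post_top 0.83 [ 0.428 -0.114] r 0.128 ang -159
side post_top 0.8 [ 0.652 -0.087] r 0.107 ang -10
[ 0.557 -0.136  0.059] [ 1.081  0.378 -0.694] 5.35
```

View pics/l2.png

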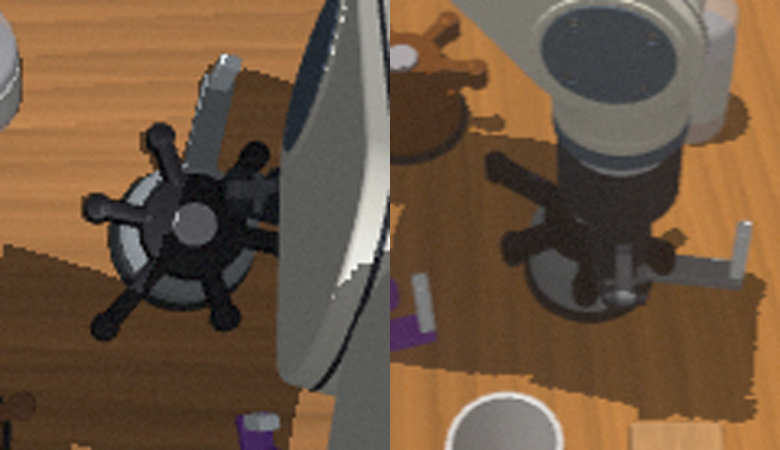

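The wheel has turned about 28–30° (long lobe at l2 left panel 105,326, world about 138°). The post and base have stayed put. I'll push gently past the half click.

```bash
python3 -m pendant '{"slide":[[-0.4,0,0],[-0.8,0,0],[-1.2,0,0],[-1.6,0.05,0],[-2,0.1,0]],"turn":[0,0,0,0,0],"claw":[1,1,1,1,1]}'
python3 -m pendant '{"slide":[[0,0,0],[0,0,0],[0,0,0],[0,0,0],[0,0,0]],"turn":[0,0,0,0,0],"claw":[1,1,1,1,1]}'
python3 look.py l3
```

```text
time_s: 5.77
position: [0.5363, -0.135, 0.0586]
ee_rot: [0.056, 3.132, 0.001]
force: [0.1, 0.4, 0.2]
finger_gap: 0.0
time_s: 6.18
position: [0.5366, -0.135, 0.0587]
ee_rot: [0.056, 3.132, 0.001]
force: [-0.6, -0.3, 0.3]
finger_gap: -0.005
top axis_top 0.92 [ 0.543 -0.064] r 0.005 ang 131
top long_tip 0.75 [0.522 0.025] r 0.096 ang 105
top post_top 0.65 [ 0.427 -0.111] r 0.128 ang -160
top post_top 0.61 [ 0.657 -0.093] r 0.112 ang -13
side axis_top 0.81 [ 0.552 -0.067] r 0.006 ang 15
side post_top 0.91 [ 0.424 -0.109] r 0.129 ang -162
side post_top 0.67 [ 0.647 -0.087] r 0.102 ang -11
[ 0.536 -0.135  0.059] [ 0.439 -0.956  0.723] 6.5833
```

The first click is done: the long lobe is at about 105° and the finger stands free in the gap. I'll lift out, go back and come down in the next gap.

```bash
python3 -m pendant '{"slide":[[0,0,1.5],[0,0,3.5],[2,0.7,4],[4,1.4,4],[6,2.1,4]],"turn":[0,0,0,0,0],"claw":[1,1,1,1,1]}'
python3 -m pendant '{"slide":[[0,0,0],[0,0,-1],[0,0,-2],[0,0,-3],[0,0,-4]],"turn":[0,0,0,0,0],"claw":[1,1,1,1,1]}'
python3 -m pendant '{"slide":[[-0.4,-0.4,0],[-0.8,-0.75,0],[-1.2,-1.05,0],[-1.6,-1.3,0],[-2,-1.5,0]],"turn":[0,0,0,0,0],"claw":[1,1,1,1,1]}'
python3 -m pendant '{"slide":[[-0.4,-0.2,0],[-0.8,-0.35,0],[-1.2,-0.5,0],[-1.6,-0.6,0],[-2,-0.7,0]],"turn":[0,0,0,0,0],"claw":[1,1,1,1,1]}'
```

```text
time_s: 7.0
position: [0.5974, -0.114, 0.0996]
ee_rot: [0.057, 3.13, 0.001]
force: [0.7, -0.3, -0.5]
finger_gap: 0.003
time_s: 7.42
position: [0.5958, -0.1141, 0.0578]
ee_rot: [0.058, 3.133, 0.002]
force: [-0.3, -0.3, 0.4]
finger_gap: 0.002
time_s: 7.83
position: [0.5758, -0.1297, 0.0583]
ee_rot: [0.058, 3.132, 0.001]
force: [1.3, 0.2, -0.1]
finger_gap: -0.001
time_s: 8.25
position: [0.5553, -0.1368, 0.0585]
ee_rot: [0.058, 3.131, 0.001]
force: [-0.4, -1.1, -0.3]
finger_gap: 0.003
```

```bash
python3 -m pendant '{"slide":[[-0.4,0,0],[-0.8,0,0],[-1.2,0.05,0],[-1.6,0.1,0],[-1.9,0.15,0]],"turn":[0,0,0,0,0],"claw":[1,1,1,1,1]}'
python3 -m pendant '{"slide":[[0,0,0],[0,0,0],[0,0,0],[0,0,0],[0,0,0]],"turn":[0,0,0,0,0],"claw":[1,1,1,1,1]}'
python3 look.py l4
```

```text
time_s: 8.67
position: [0.5357, -0.1351, 0.0584]
ee_rot: [0.058, 3.132, 0.001]
force: [-0.4, 0.3, 0.1]
finger_gap: -0.001
time_s: 9.08
position: [0.5359, -0.1352, 0.0584]
ee_rot: [0.058, 3.132, 0.001]
force: [-1.3, 0.4, 0.0]
finger_gap: -0.001
top axis_top 0.7 [ 0.542 -0.068] r 0.005 ang 179
top long_tip 0.66 [0.613 0.005] r 0.098 ang 48
top post_top 0.65 [ 0.43  -0.105] r 0.123 ang -162
top post_top 0.56 [ 0.648 -0.089] r 0.103 ang -12
side axis_top 0.86 [ 0.549 -0.061] r 0.008 ang 75
side long_tip 0.6 [0.608 0.006] r 0.096 ang 50
side post_top 0.87 [ 0.43  -0.114] r 0.125 ang -158
side post_top 0.73 [ 0.656 -0.085] r 0.11 ang -9
[ 0.536 -0.135  0.058] [-0.182  0.401  0.451] 9.4833
```

View pics/l4.png

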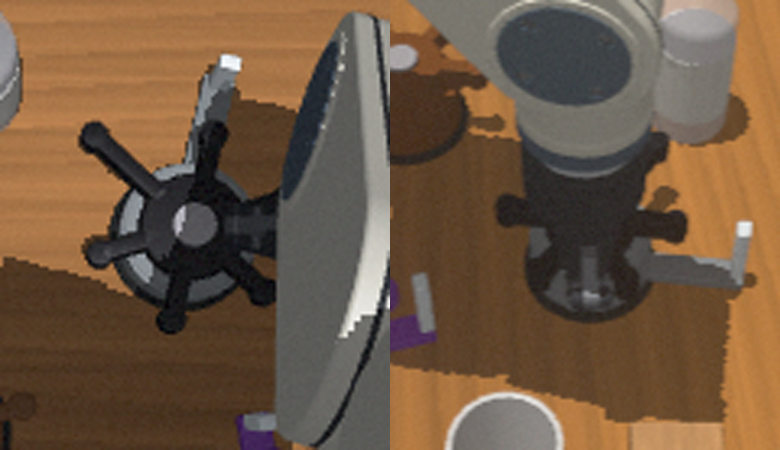

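The second click is done: the long lobe is at l4 left panel (95,137), about 48°. The post has not moved. The last click gets the same stroke.

```bash
python3 -m pendant '{"slide":[[0,0,1.5],[0,0,3.5],[2,0.7,4],[4,1.4,4],[6.1,2.1,4]],"turn":[0,0,0,0,0],"claw":[1,1,1,1,1]}'
python3 -m pendant '{"slide":[[0,0,0],[0,0,-1],[0,0,-2],[0,0,-3],[0,0,-4]],"turn":[0,0,0,0,0],"claw":[1,1,1,1,1]}'
python3 -m pendant '{"slide":[[-0.4,-0.4,0],[-0.8,-0.75,0],[-1.2,-1.05,0],[-1.6,-1.3,0],[-2,-1.5,0]],"turn":[0,0,0,0,0],"claw":[1,1,1,1,1]}'
python3 -m pendant '{"slide":[[-0.4,-0.2,0],[-0.8,-0.35,0],[-1.2,-0.5,0],[-1.6,-0.6,0],[-2,-0.7,0]],"turn":[0,0,0,0,0],"claw":[1,1,1,1,1]}'
python3 -m pendant '{"slide":[[-0.4,0,0],[-0.8,0,0],[-1.2,0.05,0],[-1.6,0.1,0],[-1.9,0.15,0]],"turn":[0,0,0,0,0],"claw":[1,1,1,1,1]}'
python3 -m pendant '{"slide":[[0,0,0],[0,0,0],[0,0,0],[0,0,0],[0,0,0]],"turn":[0,0,0,0,0],"claw":[1,1,1,1,1]}'
python3 look.py l5
```

```text
time_s: 9.9
position: [0.5976, -0.1141, 0.0993]
ee_rot: [0.059, 3.131, 0.001]
force: [1.1, -0.2, -0.0]
finger_gap: -0.001
time_s: 10.32
position: [0.596, -0.1142, 0.0575]
ee_rot: [0.06, 3.133, 0.001]
force: [0.0, -0.1, 0.2]
finger_gap: -0.002
time_s: 10.73
position: [0.5759, -0.1298, 0.0581]
ee_rot: [0.061, 3.132, 0.001]
force: [1.7, 0.7, 0.0]
finger_gap: 0.002
time_s: 11.15
position: [0.5555, -0.1369, 0.0582]
ee_rot: [0.061, 3.132, 0.001]
force: [0.2, 0.0, 0.9]
finger_gap: -0.005
time_s: 11.57
position: [0.5358, -0.1353, 0.0581]
ee_rot: [0.061, 3.132, 0.001]
force: [0.3, 0.2, 0.2]
finger_gap: -0.003
time_s: 11.98
position: [0.5361, -0.1353, 0.0581]
ee_rot: [0.06, 3.132, 0.001]
force: [0.7, 0.5, 0.2]
finger_gap: 0.003
top axis_top 0.7 [ 0.549 -0.066] r 0.003 ang 46
top long_tip 0.93 [ 0.635 -0.083] r 0.089 ang -10
top post_top 0.86 [ 0.652 -0.09 ] r 0.107 ang -12
top post_top 0.55 [ 0.426 -0.107] r 0.127 ang -162
side axis_top 0.68 [ 0.553 -0.066] r 0.006 ang 19
side long_tip 0.92 [ 0.638 -0.093] r 0.095 ang -15
side post_top 0.87 [ 0.429 -0.111] r 0.126 ang -160
side post_top 0.71 [ 0.655 -0.088] r 0.109 ang -11
[ 0.536 -0.135  0.058] [-0.04   0.427  0.083] 12.3833
```

View pics/l5.png

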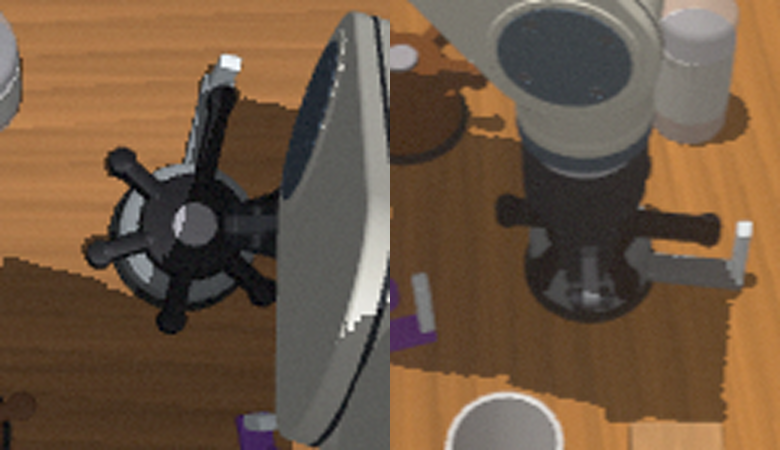

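The long lobe (l5 left panel 222,95) now points at the post (230,65). I'll lift straight up and clear.

```bash
python3 -m pendant '{"slide":[[0,0,1],[0,0,3],[0,0,6],[0,0,10],[0,0,14]],"turn":[0,0,0,0,0],"claw":[1,1,1,1,1]}'
python3 -m pendant '{"slide":[[0,0,4],[0,0,7],[0,0,10],[-3,-2,10],[-5,-4,10]],"turn":[0,0,0,0,0],"claw":[1,1,1,1,1]}'
python3 -m pendant '{"slide":[[0,0,0],[0,0,0],[0,0,0],[0,0,0],[0,0,0]],"turn":[0,0,0,0,0],"claw":[1,1,1,1,1]}'
python3 look.py l6
python3 - <<'E'
from h import *
np.set_printoptions(precision=3,suppress=True)
for n in('top','side'):
    c=read_camera(n)
    for l in('bottle_a','cup','snack_box'):
        for m in mark_of(l,n)[:2]: print(n,l,round(m['p'],2),world(c,*m['position'],0)[:2])
E
```

```text
time_s: 12.8
position: [0.535, -0.1351, 0.1996]
ee_rot: [0.061, 3.134, 0.002]
force: [1.1, -0.4, 0.0]
finger_gap: 0.002
time_s: 13.22
position: [0.485, -0.175, 0.3026]
ee_rot: [0.057, 3.13, -0.001]
force: [-0.6, 0.3, -1.0]
finger_gap: -0.0
time_s: 13.63
position: [0.4854, -0.1745, 0.3025]
ee_rot: [0.055, 3.13, -0.0]
force: [-0.6, 0.8, -0.2]
finger_gap: 0.004
top axis_top 0.71 [ 0.55  -0.068] r 0.003 ang 9
top long_tip 0.71 [ 0.634 -0.084] r 0.088 ang -11
top post_top 0.68 [ 0.649 -0.095] r 0.106 ang -15
top post_top 0.28 [ 0.552 -0.072] r 0.006 ang -42
side axis_top 0.56 [ 0.55  -0.064] r 0.005 ang 54
side long_tip 0.61 [ 0.637 -0.09 ] r 0.093 ang -14
side post_top 0.74 [ 0.655 -0.092] r 0.111 ang -12
side post_top 0.67 [ 0.427 -0.112] r 0.128 ang -160
[ 0.485 -0.175  0.303] [ 0.842  0.244 -0.081] 14.0333
top bottle_a 0.83 [0.643 0.072]
top bottle_a 0.73 [ 0.479 -0.253]
top cup 0.76 [ 0.479 -0.253]
top snack_box 0.79 [ 0.577 -0.283]
side bottle_a 0.79 [0.558 0.121]
side bottle_a 0.63 [0.643 0.084]
side cup 0.58 [ 0.472 -0.248]
side snack_box 0.92 [ 0.581 -0.278]
```

View pics/l6.png

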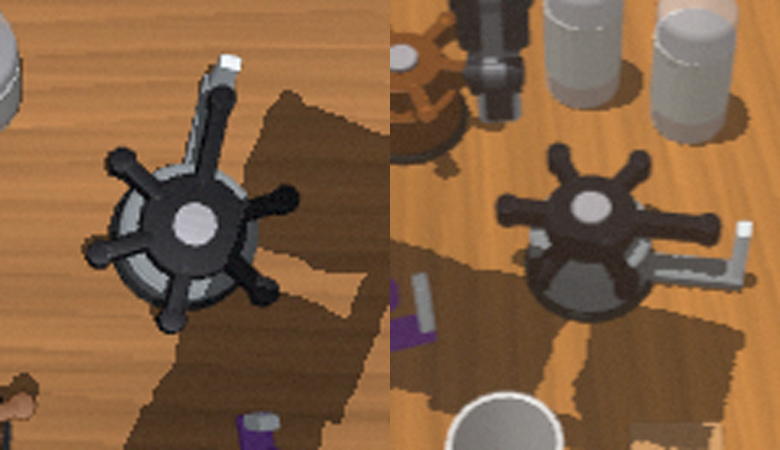

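The long lobe (left panel 222,95) points at the post (230,63), and the gripper is clear above everything. I'll hand it in.

```bash
python3 -c "from workcell import *; sign_off()"
```

```text
the job is handed in; nothing more can be done
```

The black thumbwheel is back at its start: I turned it three clicks clockwise with the shut fingertips, and the long lobe now points at the post. It started three clicks short, and no click overshot. I signed off at about 14 s of the 64 s allowed.

- **Wheel:** in the last look the long lobe stood at -11° (top camera) and -14° (side camera). The post stood at -15° and -12°, so they agree within the few degrees the networks scatter.
- **Tally:** the base and post stayed where they were, within the cameras' few-millimetre scatter.
- **Bottles, cup and box:** their last measured positions match the first ones to within about 10 mm, which I put down to measurement scatter. The top camera found only one of the two bottles; its second bottle report lay on the cup and was false.
- **Forces:** every wrist reading stayed under about 2 N, close to the sensor's noise.
- **Arm:** it finished about 0.30 m above the table, touching nothing.

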